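# Bring the sugar pot round on the tea carousel

### The job

Turn the tea carousel, gently, by pushing the white finger pegs on its rim with the fingertips until the steel sugar pot with the green cap stands right at the green pointer, in line with it. Do not touch, grip or lift the pots and cups that ride on the carousel, leave everything else on the table alone, and finish with the hand clear.

Things in the scene. Friction and masses are not known exactly. Their poses are not given: they have to be found in the camera images.
- foot: Fixed foot of the carousel: steel disc 200 mm across, hidden under the turning plate, with a green pointer bar (18 mm wide, 10 mm high, lying on the table) that sticks out from under the plate to an arrow tip 193 mm from the axis. Origin on the turning axis at table height; the pointer points along the foot's own -x axis.
- carousel: Turning plate of dark wood, 290 mm across, 12 mm thick, top 30 mm above the table. Origin on the turning axis, 18 mm above the table; z up, its yaw is the plate's angle. Turns endlessly both ways against steady friction (0.2 N m, about 2 N at a peg) and stays where left. Four collars, 61 mm across, 10 mm high, 65 mm from the axis on its own +x, +y, -x, -y, each hold a vessel; none rises above 90 mm.
- peg0 (a point): White finger peg on the carousel's rim: upright round pin 14 mm thick, 130 mm from the axis, at 45 degrees in the plate's own frame; it stands from 30 to 66 mm above the table. The point is on its axis, 48 mm above the table. It turns with the plate.
- peg1 (a point): White finger peg on the carousel's rim: upright round pin 14 mm thick, 130 mm from the axis, at 135 degrees in the plate's own frame; it stands from 30 to 66 mm above the table. The point is on its axis, 48 mm above the table. It turns with the plate.
- peg2 (a point): White finger peg on the carousel's rim: upright round pin 14 mm thick, 130 mm from the axis, at 225 degrees in the plate's own frame; it stands from 30 to 66 mm above the table. The point is on its axis, 48 mm above the table. It turns with the plate.
- peg3 (a point): White finger peg on the carousel's rim: upright round pin 14 mm thick, 130 mm from the axis, at 315 degrees in the plate's own frame; it stands from 30 to 66 mm above the table. The point is on its axis, 48 mm above the table. It turns with the plate.
- sugar_pot_center (a point): Stainless steel sugar pot with a bright green ridged twist cap, 53 mm across, 60 mm high, foot 30 mm above the table. Its 52 mm foot sits loosely (1.5 mm play) in one of the carousel's collars, its axis 65 mm from the carousel's; at the start never in the collar nearest the pointer. The point is on its axis, half-way up.
- tumbler_center (a point): Red plastic tumbler, 60 mm high, 52 mm wide at the foot and 59 mm at the open rim, loose in a collar. Point on its axis 30 mm above its foot.
- clove_jar_center (a point): Amber glass jar with a pale wooden cap, 53 mm across, 60 mm high, loose in a collar. Point on its axis half-way up.
- cup_center (a point): Blue ceramic cup, 56 mm high, 52 mm wide at the foot and 57 mm at the rim, loose in a collar. Point on its axis 30 mm above its foot.
- teapot: White porcelain teapot with a closed lid, loose: belly 132 mm across, 123 mm high; spout reaches 109 mm along its +x, handle 104 mm along its -x. Origin under its centre. Leave alone.
- tray_left: Walnut-brown coin tray, 260 x 130 x 30 mm (x, y, z), with carrom coins, at the robot's left edge of the table. Origin under its centre. Leave alone.
- tray_right: The same coin tray at the right edge. Leave alone.
- striker: White carrom striker, disc 41 mm across, 8 mm thick, loose on the table. Origin under its centre. Leave alone.
- dish: Clear glass dish, fixed, 150 x 150 x 50 mm with a hinged glass lid and a brass knob. Origin under its centre. Leave alone.
- dish_lid (a joint): Angle of the glass dish's lid (rad): 0 shut, grows as it opens.

How it is judged:
By the outcome, as a careful person would: the job done as asked, in the order asked, and still so for the second after the job is handed in, with the robot touching nothing.
It also fails if it takes over 61 s, if anything falls off the work surface, if the arm or the gripper's body presses on something with over 40 N, if the wrist force passes 120 N, or if a joint passes its speed limit or range.

### The arm

A 6-joint arm with a two-finger parallel gripper is mounted at the origin on the work surface. World frame = base frame: x ahead of the robot, y to its left, z up, the work surface at z = 0. Lengths are in m, angles in degrees, forces in N, time in s.
With the tool pointing down it reaches from about 0.275 to 0.725 m from the base axis. Payload 5.6 kg.
Tool frame: the origin (TCP) lies on the centre line of the jaws, within the pads' length; the fingertips stand 19 mm ahead of it and the grasp point (between the pads) is the TCP (bot.tcp_to_tips is the distance from the TCP to the fingertips, in m); y points along the fingers, z is the direction in which the jaws open and shut, and the axes are right-handed (so a half turn about y gives the same grasp; the last joint's range is limited). The gripper opens to 85 mm and grips with 20 to 120 N. Pads are 22 mm wide; open, the fingers measure 114 mm over their backs; the gripper's body (76 mm by 85 mm) begins 54 mm behind the grasp point. The pads swing forward as they close: fully open they stand 13 mm farther back than shut.
Start: joints at [80.134, 14.616, 6.199, 0, -81.583, -16.306], TCP at [0.243, 0.494, 0.25] pointing down, gripper open.
Joint ranges: [-168.99, 168.99], [-69.2, 112.95], [-62.41, 85.93], [-164.36, 98.24], [-168.68, -3.75], [-174.98, 174.98]. Speed limits (degrees/s): [147.25, 147.25, 180, 180, 180, 180].

### API

Orientations are given as [roll, pitch, yaw] about the fixed x, y, z axes, in that order (R = Rz(yaw) Ry(pitch) Rx(roll)).
In Python, from rig import sensors, optics, job, bot gives the robot as it stands. The module is installed in compiled form; this text tells all that it offers.
- The arm moves only by the tool servo_tool, never from a script. Its arguments are lists of equal length, an entry for each row: "xyz": the shift along the tool's x, y, z in mm, a list of three; "rot": the turn, a rotation vector about the tool's x, y, z in rad, a list of three; "jaw": the opening, from 0 (shut) to 1 (fully open). In form: {"xyz": [[tx, ty, tz], ...], "rot": [[ax, ay, az], ...], "jaw": [jaw, ...]}. A call has 1 to 12 rows; each row shifts and turns the commanded pose from where the row before left it, along the tool's axes as they then stand; what a row does not reach is not made up. A row lasts 1/12 s, in which the tool goes at most 41.7 mm and 7.16 degrees, less where a joint would pass 70% of its speed; a pose out of reach is approached as far as the arm can. A call is refused whole if a number of a shift passes 41.7 or a number of a turn 0.125, either way. A call with a gripper value outside its range is refused whole. The fingers move at their own pace and stop on an object; "squeeze" is the grip in N (left out, the last holds). Time passes only in rows, so rows that do not move let the fingers close. It gives the time, the measured TCP pose, the force and the opening at its end, in the units of the state.
- sensors.read_state(): the state, without advancing time (a new reading comes with each control period).
- optics.read_camera(name): name is "scene" or "top" or "wrist"; returns (picture, depth): 384x512x3 uint8, red, green, blue; 384x512 float32, m along the optical axis (not along the pixel's ray), 0 where there is no reading.
- optics.get_calibration(name): a dict with "mtx" (3x3 intrinsics, pixels), "extrinsics" (4x4, takes a point from world to camera coordinates). Camera axes: x right, y up, looking along -z (the intrinsics and any distortion apply to the point x, -y, -z); pixel columns grow to the right and rows downward; lengths in m; the calibration is good to about 2 mm. The wrist camera is an equidistant fisheye: a pixel r from the principal point sees the ray r / f radians off the axis. A picture is of the moment at which its call begins: read the wrist's pose just before it. get_calibration takes no time and is no camera call; for the wrist camera it gives the pose at the moment of the call.
- job.job_done(): hands the job in, once; it reports no verdict.
The state is a dict: "time": time; "qpos": joint angles; "qd": joint speeds; "joint_efforts": joint torques, N m; "ee_pos": TCP position; "tool_rot": TCP orientation; "ft_force": force on the tool from outside, world axes, zero at the start; "moment": the same for the moment, N m; "gripper_width": finger opening in m.
Only numpy, scipy, OpenCV 4.12 (cv2) and the standard library are available. Lean on these libraries where they do the work, as an engineer would, in place of code of your own. Each camera call takes 0.05 s, during which the arm holds its last target.

## Working session

There is one attempt and no reset: what is moved stays moved. The work goes in short steps, Python scripts to look and compute and a tool call to move; the robot and the scene stay as the last step left them, time stands still between calls to the robot, and variables do not carry over. Pictures are saved under pics/ and viewed, and the job is handed in when it is done.

Besides the shell and the picture viewer there is one more tool, called after "Emit:" as a command line: name --argument value ..., lists and objects as JSON in quotes. servo_tool: Moves the arm, as the interface text tells. Its arguments: {"type":"object","properties":{"xyz":{"type":"array","items":{"type":"array","items":{"type":"number"}}},"rot":{"type":"array","items":{"type":"array","items":{"type":"number"}}},"jaw":{"type":"array","items":{"type":"number"}},"squeeze":{"type":"number"}},"required":["xyz","rot","jaw"]}

```bash
mkdir -p pics; python3 - <<'E'
from rig import sensors, optics, job, bot
import cv2
s=sensors.read_state();print(s)
for n in("scene","top"):
    im,d=optics.read_camera(n);cv2.imwrite(f"pics/{n}0.png",im[:,:,::-1])
    c=optics.get_calibration(n);print(n,c)
E
```

```text
{'time': 0.0, 'qpos': array([ 8.01343110e+01,  1.46545402e+01,  6.12797464e+00, -2.68531385e-02,
       -8.15830910e+01, -1.63063089e+01]), 'qd': array([-0.0523217 , -0.07505602, -0.07771484, -0.01099836, -0.00107554,
       -0.04106646]), 'joint_efforts': array([-3.21253833e-05, -3.86629522e+01,  2.37934989e+01,  5.36502287e+00,
       -6.16275676e-03,  1.23535690e-05]), 'ee_pos': array([0.24233024, 0.49320763, 0.2493643 ]), 'tool_rot': array([-8.98872973e+01,  5.30067517e-03,  1.53824051e+02]), 'ft_force': array([ 0.7523908 , -0.11811235, -0.75133776]), 'moment': array([-0.00471231, -0.02434748, -0.03333481]), 'gripper_width': 0.08589127987416932}
scene {'mtx': array([[435.04708256,   0.        , 258.93215176],
       [  0.        , 435.04708256, 189.60638011],
       [  0.        ,   0.        ,   1.        ]]), 'extrinsics': array([[ 0.66163046,  0.74978215, -0.00847722, -0.36254633],
       [-0.60167761,  0.53761737,  0.59072127,  0.29155123],
       [ 0.44746976, -0.38573864,  0.80683116, -1.99838684],
       [ 0.        ,  0.        ,  0.        ,  1.        ]])}
top {'mtx': array([[474.97564788,   0.        , 255.62497775],
       [  0.        , 474.97564788, 189.69967152],
       [  0.        ,   0.        ,   1.        ]]), 'extrinsics': array([[ 1.99993845e-02, -9.99796126e-01,  2.78030500e-03,
        -2.73359209e-02],
       [ 9.89433426e-01,  2.01913585e-02,  1.43575084e-01,
        -5.48167612e-01],
       [-1.43601951e-01, -1.20486591e-04,  9.89635521e-01,
        -1.81177719e+00],
       [ 0.00000000e+00,  0.00000000e+00,  0.00000000e+00,
         1.00000000e+00]])}
```

View pics/top0.png

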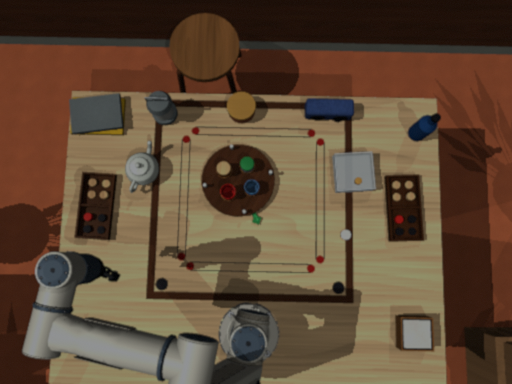

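View pics/scene0.png

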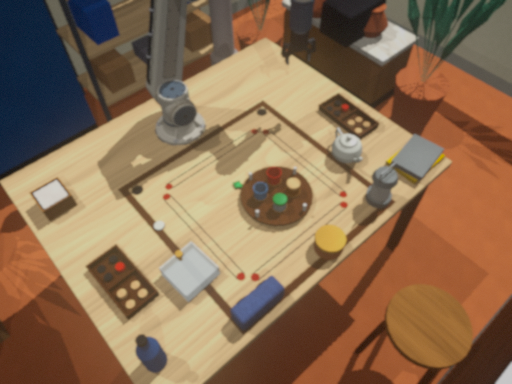

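```bash
cat > h.py <<'E'
import numpy as np,cv2
from rig import sensors, optics, job, bot
def ray(n,u,v,z,c=None):
    c=c or optics.get_calibration(n);K=c['mtx'];E=c['extrinsics'];R=E[:3,:3];t=E[:3,3]
    d=np.array([(u-K[0,2])/K[0,0],-(v-K[1,2])/K[1,1],-1.]);d=R.T@d;o=-R.T@t
    return o+d*(z-o[2])/d[2]
def blobs(m,amin=4):
    k,l,s,c=cv2.connectedComponentsWithStats(m.astype(np.uint8))
    return [(c[i],s[i]) for i in range(1,k) if s[i][4]>=amin]
def look(n,name):
    im,d=optics.read_camera(n);cv2.imwrite(f"pics/{name}.png",im[:,:,::-1]);return im,d
E
python3 - <<'E'
import cv2,numpy as np
im=cv2.imread('pics/top0.png')[130:235,185:300]
cv2.imwrite('pics/crop0.png',cv2.resize(im,None,fx=5.2,fy=5.2,interpolation=cv2.INTER_CUBIC))
im=cv2.imread('pics/scene0.png')[145:245,215:335]
cv2.imwrite('pics/crop1.png',cv2.resize(im,None,fx=5.2,fy=5.2,interpolation=cv2.INTER_CUBIC))
from h import *
im=cv2.imread('pics/top0.png');h=cv2.cvtColor(im,cv2.COLOR_BGR2HSV).astype(int)
x=np.zeros(im.shape[:2],bool);x[135:230,190:290]=1
g=(h[...,0]>50)&(h[...,0]<85)&(h[...,1]>110)&x
for c,s in blobs(g): print('green',c,s,ray('top',*c,0.09)[:2],ray('top',*c,0.01)[:2])
w=(h[...,1]<60)&(h[...,2]>120)&x
for c,s in blobs(w,2): print('white',c,s,ray('top',*c,0.05)[:2])
E
```

```text
green [246.62962963 163.24691358] [240 157  14  14 162] [0.64271333 0.02014588] [0.65887543 0.02179037]
green [255.8245614  218.03508772] [252 213   9  11  57] [ 0.43372936 -0.01916533] [ 0.4405083  -0.01928588]
white [231.         145.28571429] [230 144   3   3   7] [0.72139194 0.08398461]
white [270.  171.5] [269 171   3   2   6] [ 0.61990619 -0.07084295]
white [204.  184.5] [203 184   3   2   6] [0.56339597 0.18444763]
white [243.6 210.8] [243 210   2   3   5] [0.46407031 0.02839336]
```

View pics/crop0.png

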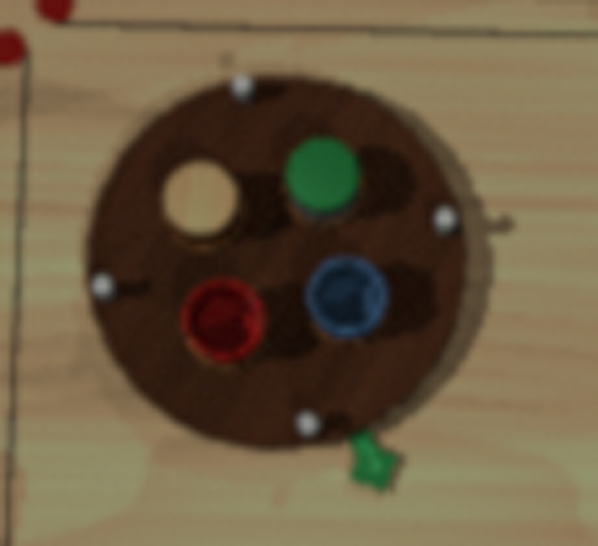

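View pics/crop1.png

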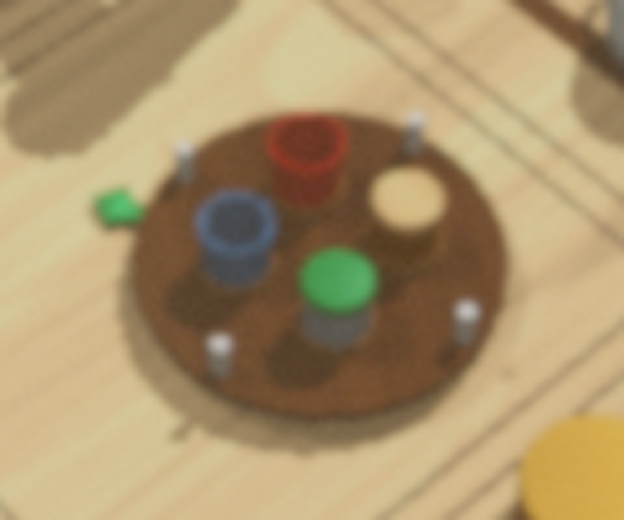

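```bash
cat >> h.py <<'E'
def measure(im,n='top',win=(130,232,190,292)):
    h=cv2.cvtColor(im,cv2.COLOR_RGB2HSV).astype(int)
    x=np.zeros(im.shape[:2],bool);x[win[0]:win[1],win[2]:win[3]]=1
    big=cv2.cvtColor(im,cv2.COLOR_RGB2GRAY)
    wm=((h[...,1]<70)&(h[...,2]>105)&x)
    P=[ray(n,*c,0.065)[:2] for c,s in blobs(wm,3) if s[4]<40]
    g=(h[...,0]>50)&(h[...,0]<85)&(h[...,1]>100)&x
    G=[(ray(n,*c,0.09)[:2],ray(n,*c,0.01)[:2],s[4]) for c,s in blobs(g,15)]
    return np.array(P),G
E
python3 - <<'E'
from h import *
np.set_printoptions(precision=4,suppress=True)
for n,win in(('top',(130,232,190,292)),('scene',(145,240,225,335))):
    im=cv2.imread(f'pics/{n}0.png')[:,:,::-1].copy()
    P,G=measure(im,n,win)
    print(n,P,G)
    if len(P)==4:
        C=P.mean(0);print('C',C,'peg r',np.linalg.norm(P-C,axis=1),np.degrees(np.arctan2(*(P-C).T[::-1])))
        for a,b,s in G:
            for q in(a,b):d=q-C;print(s,np.linalg.norm(d),np.degrees(np.arctan2(d[1],d[0])))
E
```

```text
top [[ 0.7182  0.0839]
 [ 0.618  -0.0704]
 [ 0.5619  0.1828]
 [ 0.4618  0.0276]] [(array([0.6425, 0.0199]), array([0.6586, 0.0215]), np.int32(164)), (array([ 0.4331, -0.0195]), array([ 0.4399, -0.0196]), np.int32(62))]
C [0.59  0.056] peg r [0.1312 0.1294 0.1299 0.1313] [  12.2793  -77.5056  102.4703 -167.5036]
164 0.06371985647516562 -34.48898744397795
164 0.07682818425347805 -26.639785932203207
62 0.17403659887412698 -154.3102222567582
62 0.16803751265404376 -153.2708062552442
scene [[ 0.5976  0.371 ]
 [ 0.6125  0.2925]
 [ 0.6123  0.2672]
 [ 0.5673  0.1753]
 [ 0.4675  0.0237]
 [ 0.6168  0.193 ]
 [ 0.446  -0.0209]
 [ 0.4698 -0.0269]
 [ 0.5197  0.0286]
 [ 0.4466 -0.0727]
 [ 0.5287 -0.0103]
 [ 0.5574  0.0283]
 [ 0.4708 -0.0913]
 [ 0.7203  0.0778]
 [ 0.6218 -0.0745]] [(array([ 0.489 , -0.0586]), array([ 0.4403, -0.0231]), np.int32(34)), (array([0.6465, 0.0187]), array([0.6071, 0.0588]), np.int32(132))]
```

Emit:
servo_tool --xyz '[[-20,0,10],[-31,0,16],[-31,0,16],[-31,0,16],[-31,0,16],[-31,0,16],[-31,0,16],[-31,0,16],[-31,0,16],[-31,0,16],[-31,0,16],[-31,0,16]]' --rot '[[0,0,0],[0,0,0],[0,0,0],[0,0,0],[0,0,0],[0,0,0],[0,0,0],[0,0,0],[0,0,0],[0,0,0],[0,0,0],[0,0,0]]' --jaw '[0,0,0,0,0,0,0,0,0,0,0,0]'

```text
time: 1.1
ee_pos: [0.485, 0.1658, 0.25]
tool_rot: [-90.0, -0.0, 153.8]
ft_force: [1.0, 0.5, -0.2]
gripper_width: -0.0
```

Emit:
servo_tool --xyz '[[-31,0,16],[-31,0,16],[-31,0,16],[-31,0,16],[-31,0,16],[-31,0,16],[-31,0,16],[-20,0,8],[-15,0,5],[0,0,0],[0,0,0],[0,0,0]]' --rot '[[0,0,0],[0,0,0],[0,0,0],[0,0,0],[0,0,0],[0.0,0,0],[0.0,0,0],[0,0.12,0],[0,0.12,0],[0,0.12,0],[0,0.12,0],[0,0.11,0]]' --jaw '[0,0,0,0,0,0,0,0,0,0,0,0]'

```text
time: 2.1
ee_pos: [0.6541, -0.0576, 0.2492]
tool_rot: [-89.9, -0.1, 119.6]
ft_force: [0.2, 0.3, 0.6]
gripper_width: -0.0003
```

```bash
python3 - <<'E'
from h import *
np.set_printoptions(precision=4,suppress=True)
print(bot.tcp_to_tips,sensors.read_state()['ee_pos'])
c=optics.get_calibration('wrist');print(c)
im,_=look('wrist','w1')
np.save('w1c.npy',c,allow_pickle=True)
cv2.imwrite('pics/w1b.png',cv2.resize(im[:,:,::-1],None,fx=1.5,fy=1.5))
E
```

```text
0.019 [ 0.6541 -0.0576  0.2492]
{'mtx': array([[297.3186,   0.    , 253.8378],
       [  0.    , 297.3186, 188.3377],
       [  0.    ,   0.    ,   1.    ]]), 'extrinsics': array([[-0.869 , -0.4948,  0.0016,  0.5392],
       [ 0.4679, -0.8228, -0.3226, -0.3118],
       [ 0.1609, -0.2795,  0.9466, -0.5004],
       [ 0.    ,  0.    ,  0.    ,  1.    ]])}
```

View pics/w1b.png

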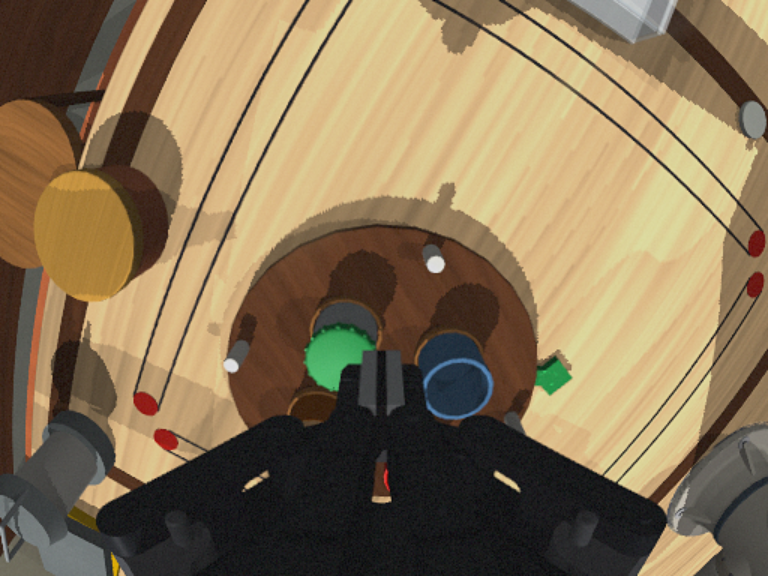

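```bash
cat >> h.py <<'E'
def wray(c,u,v,z):
    K=c['mtx'];E=c['extrinsics'];R=E[:3,:3];t=E[:3,3]
    a=(u-K[0,2])/K[0,0];b=(v-K[1,2])/K[1,1];r=np.hypot(a,b)+1e-9
    d=np.array([np.sin(r)*a/r,-np.sin(r)*b/r,-np.cos(r)]);d=R.T@d;o=-R.T@t
    return o+d*(z-o[2])/d[2]
E
python3 - <<'E'
from h import *
np.set_printoptions(precision=4,suppress=True)
c=np.load('w1c.npy',allow_pickle=True).item()
im=cv2.imread('pics/w1.png');h=cv2.cvtColor(im,cv2.COLOR_BGR2HSV).astype(int)
x=np.zeros(im.shape[:2],bool);x[120:300,120:400]=1
C=np.array([.59,.056])
g=(h[...,0]>50)&(h[...,0]<85)&(h[...,1]>110)&x
for q,s in blobs(g,20):
    for z in(.01,.09):
        p=wray(c,*q,z)[:2];d=p-C;print('g',q,s[4],z,p,np.hypot(*d),np.degrees(np.arctan2(d[1],d[0])))
w=(h[...,1]<50)&(h[...,2]>170)&x
for q,s in blobs(w,10):
    p=wray(c,*q,.066)[:2];d=p-C;print('w',q,s[4],p,np.hypot(*d),np.degrees(np.arctan2(d[1],d[0])))
cv2.imwrite('pics/w1c.png',cv2.resize(im[215:285,325:405],None,fx=7,fy=7,interpolation=cv2.INTER_CUBIC))
E
```

```text
g [223.2926 234.7398] 1326 0.01 [0.6365 0.0567] 0.04653076352092889 0.899029707713756
g [223.2926 234.7398] 1326 0.09 [0.6494 0.0156] 0.07187721578556244 -34.23073047194746
g [367.6695 250.1933] 357 0.01 [ 0.4378 -0.0219] 0.17093190595290847 -152.88941623634392
g [367.6695 250.1933] 357 0.09 [ 0.4946 -0.0457] 0.13942024634442002 -133.16301246378956
w [290.0792 175.9208] 101 [ 0.6159 -0.0708] 0.12946121351749268 -78.46423349081225
w [153.5    243.1857] 70 [0.7146 0.0833] 0.12759685467908882 12.346724161207566
```

View pics/w1c.png

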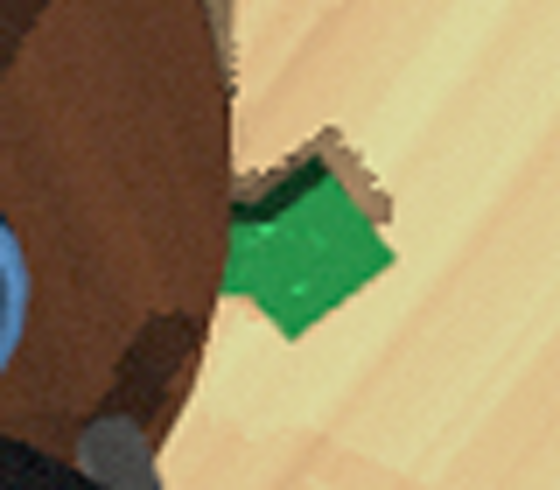

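```bash
python3 - <<'E'
from h import *
np.set_printoptions(precision=4,suppress=True)
c=np.load('w1c.npy',allow_pickle=True).item()
C=np.array([.59,.056]);P=[]
for a,b in((395,257),(328,173),(292,339)):
    p=wray(c,325+a/7-.5+.07,215+b/7-.5+.07,.01)[:2];P.append(p);d=p-C;print(p,np.hypot(*d),np.degrees(np.arctan2(d[1],d[0])))
m=(P[1]+P[2])/2;d=P[0]-m;print(np.degrees(np.arctan2(d[1],d[0])),np.degrees(np.arctan2(*(m-C)[::-1])))
d=P[2]-P[1];print(np.degrees(np.arctan2(d[1],d[0])))
E
```

```text
[ 0.4161 -0.0303] 0.1941135361973327 -153.58935173691066
[ 0.4445 -0.0393] 0.17393064462958618 -146.77185724499475
[ 0.4248 -0.0029] 0.17539366524654007 -160.3761000964623
-153.47823674040646 -153.60260153402248
118.43695177430659
```

Emit:
servo_tool --xyz '[[0,15,0],[0,30,0],[0,35,0],[0,35,0],[0,30,0],[0,20,0],[0,15,0],[0,8,0],[0,0,0]]' --rot '[[0,0,0],[0,0,0],[0,0,0],[0,0,0],[0,0,0],[0,0,0],[0,0,0],[0,0,0],[0,0,0]]' --jaw '[0,0,0,0,0,0,0,0,0]'

```text
time: 2.9
ee_pos: [0.6527, -0.0571, 0.0599]
tool_rot: [-89.8, -0.1, 120.1]
ft_force: [-0.7, 0.1, 0.5]
gripper_width: -0.0003
```

Emit:
servo_tool --xyz '[[0.02,0,2.27],[0.02,0,2.27],[0.02,0,2.27],[0.02,0,2.27],[0.02,0,2.27],[0.02,0,2.27],[0.02,0,2.27],[0.02,0,2.27],[0.02,0,2.27],[0.02,0,2.27],[0.02,0,2.27],[0.02,0,2.27]]' --rot '[[0,0.0175,0],[0,0.0175,0],[0,0.0175,0],[0,0.0175,0],[0,0.0175,0],[0,0.0175,0],[0,0.0175,0],[0,0.0175,0],[0,0.0175,0],[0,0.0175,0],[0,0.0175,0],[0,0.0175,0]]' --jaw '[0,0,0,0,0,0,0,0,0,0,0,0]'

```text
time: 3.9
ee_pos: [0.6294, -0.0683, 0.0624]
tool_rot: [-90.0, 0.0, 107.9]
ft_force: [1.5, 1.2, 0.0]
gripper_width: 0.0
```

Emit:
servo_tool --xyz '[[0.05,0,3.4],[0.08,0,4.5],[0.12,0,5.67],[0.12,0,5.67],[0.12,0,5.67],[0.12,0,5.67],[0.12,0,5.67],[0.12,0,5.67],[0.12,0,5.67],[0.12,0,5.67],[0.12,0,5.67],[0.12,0,5.67]]' --rot '[[0,0.0262,0],[0,0.0349,0],[0,0.0436,0],[0,0.0436,0],[0,0.0436,0],[0,0.0436,0],[0,0.0436,0],[0,0.0436,0],[0,0.0436,0],[0,0.0436,0],[0,0.0436,0],[0,0.0436,0]]' --jaw '[0,0,0,0,0,0,0,0,0,0,0,0]'

```text
time: 4.9
ee_pos: [0.5652, -0.0728, 0.0624]
tool_rot: [-90.0, 0.0, 79.3]
ft_force: [1.3, -1.2, 0.4]
gripper_width: -0.0003
```

Emit:
servo_tool --xyz '[[0.2,0,5.65],[0.2,0,5.65],[0.2,0,5.65],[0.2,0,5.65],[0.2,0,5.65],[0.2,0,5.65],[0.2,0,5.65],[0.2,0,5.65],[0.2,0,5.65],[0.2,0,5.65],[0.2,0,5.65],[0.2,0,5.65]]' --rot '[[0,0.0436,0],[0,0.0436,0],[0,0.0436,0],[0,0.0436,0],[0,0.0436,0],[0,0.0436,0],[0,0.0436,0],[0,0.0436,0],[0,0.0436,0],[0,0.0436,0],[0,0.0436,0],[0,0.0436,0]]' --jaw '[0,0,0,0,0,0,0,0,0,0,0,0]'

```text
time: 5.9
ee_pos: [0.5048, -0.0432, 0.0625]
tool_rot: [-90.0, 0.0, 49.4]
ft_force: [0.9, -2.3, 0.7]
gripper_width: -0.0001
```

Emit:
servo_tool --xyz '[[0.12,0,5.65],[0.12,0,5.65],[0.12,0,5.65],[0.12,0,5.65],[0.12,0,5.65],[0.12,0,5.65],[0.12,0,5.65],[0.12,0,5.65],[0.12,0,5.65],[0.12,0,5.65],[0.08,0,3.4],[0.04,0,2.27]]' --rot '[[0,0.0436,0],[0,0.0436,0],[0,0.0436,0],[0,0.0436,0],[0,0.0436,0],[0,0.0436,0],[0,0.0436,0],[0,0.0436,0],[0,0.0436,0],[0,0.0436,0],[0,0.0262,0],[0,0.0175,0]]' --jaw '[0,0,0,0,0,0,0,0,0,0,0,0]'

```text
time: 6.9
ee_pos: [0.4685, 0.007, 0.0623]
tool_rot: [-90.0, 0.1, 21.9]
ft_force: [-0.3, -2.1, 0.2]
gripper_width: -0.0002
```

```bash
python3 - <<'E'
from h import *
np.set_printoptions(precision=4,suppress=True)
s=sensors.read_state();p=s['ee_pos'];d=p[:2]-[.59,.056];print(p,np.hypot(*d),np.degrees(np.arctan2(d[1],d[0])),s['tool_rot'],s['ft_force'])
im,_=look('top','t2')
P,G=measure(im);C=np.array([.59,.056])
for q in P:d=q-C;print(q,np.hypot(*d),np.degrees(np.arctan2(d[1],d[0])))
for a,_,n in G:d=a-C;print('g',a,n,np.hypot(*d),np.degrees(np.arctan2(d[1],d[0])))
cv2.imwrite('pics/t2c.png',cv2.resize(im[130:235,185:300,::-1],None,fx=5,fy=5,interpolation=cv2.INTER_CUBIC))
E
```

```text
[0.4685 0.007  0.0623] 0.13097591298747627 -158.01578292127823 [-90.0216   0.0711  21.9497] [-0.3036 -2.0541  0.2007]
[0.7173 0.0863] 0.13080819856717318 13.37567669573334
[ 0.6191 -0.0704] 0.12967066172536532 -77.03418953228402
[0.5598 0.1821] 0.12967155879000888 103.46732042170152
g [ 0.4315 -0.0205] 57 0.17599792072739362 -154.2258679480911
```

View pics/t2c.png

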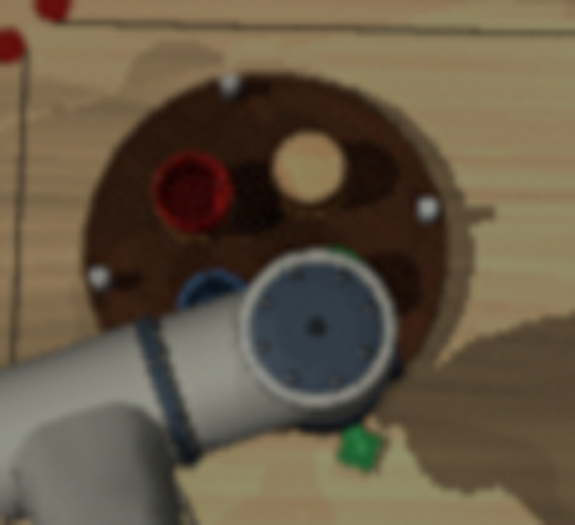

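Emit:
servo_tool --xyz '[[0.05,0,3.4],[0.15,0,5.65],[0.15,0,5.65],[0.15,0,5.65],[0.15,0,5.65],[0.15,0,5.65],[0.15,0,5.65],[0.15,0,5.65],[0.15,0,5.65],[0.15,0,5.65],[0.08,0,3.4],[0.04,0,2.27]]' --rot '[[0,0.0262,0],[0,0.0436,0],[0,0.0436,0],[0,0.0436,0],[0,0.0436,0],[0,0.0436,0],[0,0.0436,0],[0,0.0436,0],[0,0.0436,0],[0,0.0436,0],[0,0.0262,0],[0,0.0175,0]]' --jaw '[0,0,0,0,0,0,0,0,0,0,0,0]'

```text
time: 7.95
ee_pos: [0.4599, 0.0658, 0.0621]
tool_rot: [-90.0, 0.1, -4.5]
ft_force: [-0.7, -1.2, 0.8]
gripper_width: 0.0002
```

```bash
cat > m.py <<'E'
from h import *
import sys
np.set_printoptions(precision=4,suppress=True)
s=sensors.read_state();p=s['ee_pos'];d=p[:2]-[.59,.056];print(s['time'],p,np.hypot(*d),np.degrees(np.arctan2(d[1],d[0])),s['tool_rot'],s['ft_force'])
im,_=look('top',sys.argv[1])
P,G=measure(im);C=np.array([.59,.056])
for q in P:d=q-C;print(q,np.hypot(*d),np.degrees(np.arctan2(d[1],d[0])))
for a,b,n in G:
  for q in (a,b):d=q-C;print('g',q,n,np.hypot(*d),np.degrees(np.arctan2(d[1],d[0])))
cv2.imwrite(f'pics/{sys.argv[1]}c.png',cv2.resize(im[130:235,185:300,::-1],None,fx=5,fy=5,interpolation=cv2.INTER_CUBIC))
E
python3 m.py t3
```

```text
7.95 [0.4599 0.0658 0.0621] 0.13042987828812821 175.68190277686955 [-90.0411   0.0707  -4.5041] [-0.6605 -1.1727  0.7972]
[0.7161 0.0247] 0.12997207597022012 -13.950092228286335
[0.6198 0.183 ] 0.1303991960786861 76.79331209161167
[ 0.5599 -0.0708] 0.13032423405217047 -103.3365597683628
g [0.5359 0.0153] 120 0.06771011607453975 -143.08910634908239
g [0.5472 0.0168] 120 0.05804433512209507 -137.4703421630867
g [ 0.4335 -0.0193] 56 0.17370559772528152 -154.31312432470705
g [ 0.4402 -0.0194] 56 0.1676898778263804 -153.2720016932179
```

View pics/t3c.png

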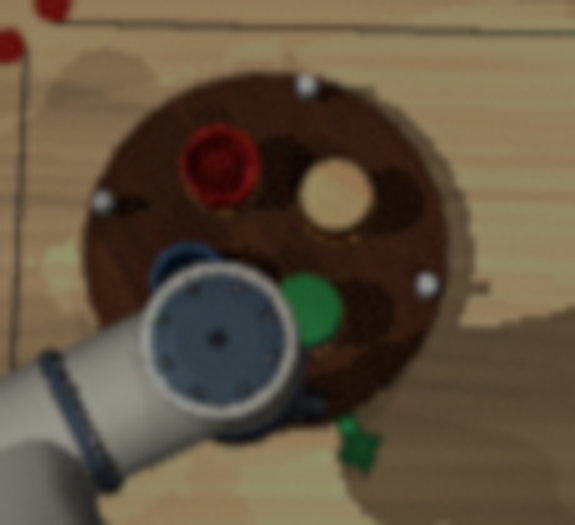

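Emit:
servo_tool --xyz '[[0.02,0,2.0],[0.02,0,2.0],[0.02,0,2.0],[0.02,0,2.0],[0.02,0,2.0],[0,0,0],[0,0,0]]' --rot '[[0,0.0157,0],[0,0.0157,0],[0,0.0157,0],[0,0.0157,0],[0,0.0157,0],[0,0,0],[0,0,0]]' --jaw '[0,0,0,0,0,0,0]'

```text
time: 8.58
ee_pos: [0.4621, 0.0763, 0.0624]
tool_rot: [-90.0, -0.0, -8.9]
ft_force: [1.0, -0.3, -0.7]
gripper_width: 0.0004
```

```bash
python3 m.py t4
```

```text
8.5833 [0.4621 0.0763 0.0624] 0.12950632579810356 170.9968234242918 [-89.9676  -0.0396  -8.9197] [ 0.9972 -0.3147 -0.7479]
[0.7143 0.0149] 0.13096663213666995 -18.295993280345346
[0.6317 0.1795] 0.1303410230391465 71.35549129151379
[ 0.5487 -0.0676] 0.1303412630836812 -108.47848732328086
g [0.5319 0.0222] 141 0.06723849465095941 -149.83740636975068
g [0.5431 0.024 ] 141 0.056844161396577 -145.68318555568757
g [ 0.4333 -0.0185] 59 0.17347234006108922 -154.56842646910994
g [ 0.4401 -0.0186] 59 0.167431638787078 -153.54681898911932
```

Emit:
servo_tool --xyz '[[0,0,-3],[0,0,-5],[0,0,-5],[0,-15,0],[0,-30,0],[0,-35,0],[0,-35,0],[0,-35,0],[0,-20,0],[0,-10,0],[0,0,0],[0,0,0]]' --rot '[[0,0,0],[0,0,0],[0,0,0],[0,0,0],[0,0,0],[0,0,0],[0,0,0],[0,0,0],[0,0,0],[0,0,0],[0,0,0],[0,0,0]]' --jaw '[0,0,0,0,0,0,0,0,0,0,0,0]'

```text
time: 9.63
ee_pos: [0.4596, 0.0629, 0.2423]
tool_rot: [-89.9, -0.0, -9.0]
ft_force: [-0.9, 0.3, -0.3]
gripper_width: -0.0002
```

Emit:
servo_tool --xyz '[[-15,0,15],[-20,0,30],[-20,0,30],[-20,0,30],[-20,0,30],[-10,0,30],[0,0,30],[0,0,30],[0,0,30],[0,0,15],[0,0,0],[0,0,0]]' --rot '[[0,0,0],[0,0,0],[0,0,0],[0,0,0],[0,0,0],[0,0,0],[0,0,0],[0,0,0],[0,0,0],[0,0,0],[0,0,0],[0,0,0]]' --jaw '[0,0,0,0,0,0,0,0,0,0,0,0]'

```text
time: 10.63
ee_pos: [0.3974, 0.3459, 0.2402]
tool_rot: [-90.2, 0.1, -8.9]
ft_force: [0.5, -0.3, 0.7]
gripper_width: -0.0006
```

```bash
python3 m.py t5; python3 -c "
from h import *
im,_=look('scene','s5')
cv2.imwrite('pics/s5c.png',cv2.resize(im[145:245,215:335,::-1],None,fx=5.2,fy=5.2,interpolation=cv2.INTER_CUBIC))"
```

```text
10.6333 [0.3974 0.3459 0.2402] 0.3480495225771621 123.5891989209912 [-90.1911   0.106   -8.9   ] [ 0.4622 -0.2604  0.6997]
[0.7143 0.0149] 0.13096663213666995 -18.295993280345346
[0.6301 0.1801] 0.13041768357852684 72.08116845041273
[ 0.5487 -0.0676] 0.1303412630836812 -108.47848732328086
g [0.5304 0.0256] 166 0.06689834596002639 -153.00871385770645
g [0.5415 0.0275] 166 0.05623290314604164 -149.58188339256495
g [ 0.4331 -0.0186] 59 0.17373116444533787 -154.58389636710967
g [ 0.4398 -0.0187] 59 0.16770116926473055 -153.5652094106849
```

View pics/t5c.png

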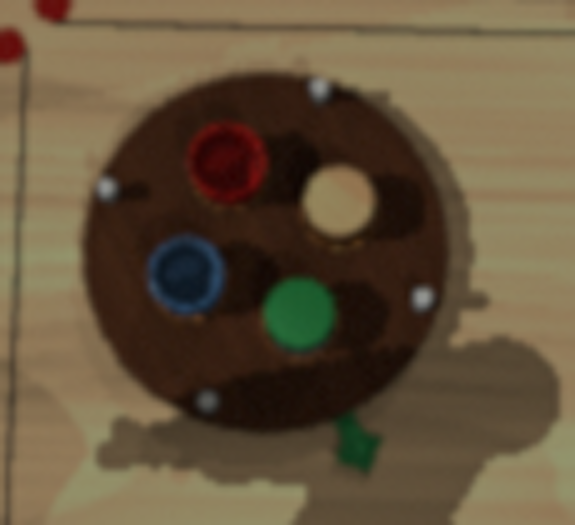

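View pics/s5.png

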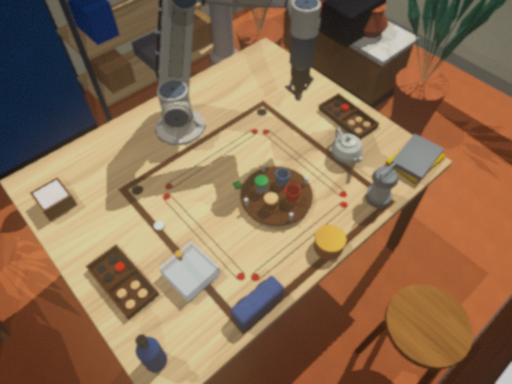

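```bash
python3 -c "
from rig import job
print(job.job_done())"
```

```text
the job is handed in; nothing more can be done
None
```

I turned the carousel about 121° clockwise, with the shut fingertips pushing one white rim peg. The sugar pot with the green cap now stands at the green pointer, and the job is handed in.

- **Alignment:** In the last top view the pot sits at −153.0° about the axis. The pegs put its collar at −153.2°, and the pointer measures −153.4 to −153.6°, so it is in line to about half a degree.
- **Forces and time:** The wrist force readings stayed at about 2.5 N or less. The job took 10.7 s of the 61 s allowed.
- **Hand clear:** After backing off and lifting, the hand is at 0.24 m height and off to the left. In the last top and scene pictures all four vessels are still in their collars, and the other things look unmoved; I checked those by eye only.
- **Disagreement:** The angle readings from separate pegs differ by up to about 0.6° from pixel noise. No check failed.

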